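Swap two nail polishes that were put back in each other's bays

ROBOT

A 7-joint arm with a two-finger parallel gripper is mounted at the origin on a cart in front of the work surface, level with it; the furniture and walls round the work are solid. World frame = base frame: x ahead of the robot, y to its left, z up, the work surface at z = 0. Lengths are in m, angles in rad, forces in N, time in s.
With the tool pointing down it reaches from about 0.4 to 0.875 m from the base axis. Payload 19.3 kg.
Tool frame: the origin (TCP) lies midway between the tips of the shut fingers; the grasp point (between the pads) lies 19 mm behind it; z points along the fingers, y is the line along which they close (so a half turn about z gives the same grasp; the last joint's range is limited). The gripper opens to 85 mm and grips with 20 to 120 N. Pads are 22 mm wide; open, the fingers measure 114 mm over their backs; the gripper's body (76 mm by 85 mm) begins 54 mm behind the grasp point. The pads swing forward as they close: fully open they stand 13 mm farther back than shut.
Start: joints at [1.199, 0.521, -0.036, 1.599, 0.021, 1.021, -0.113], TCP at [0.186, -0.597, 0.231] pointing down, gripper open.
Joint ranges: [-2.91, 2.91], [-0.3, 2.13], [-1.5, 1.42], [0.17, 2.43], [-1.26, 4.41], [0.16, 1.93], [-2.52, 2.52]. Speed limits (rad/s): [1.89, 1.89, 2.39, 2.39, 3.01, 3.01, 3.01].

INTERFACE

Orientations are given as [roll, pitch, yaw] about the fixed x, y, z axes, in that order (R = Rz(yaw) Ry(pitch) Rx(roll)).
In Python, from workcell import bot, eyes, ticket gives the robot as it stands (bot), with the cameras (eyes) and the job (ticket).
- The arm moves only by the tool creep_tool, called after "Request:" by a JSON object that holds its "op" and its "data", one argument or row to a line. Schema: {"type":"object","properties":{"motion":{"type":"array","items":{"type":"array","items":{"type":"number"},"minItems":7,"maxItems":7},"minItems":1,"maxItems":5},"grip_force":{"type":"number"},"only":{"type":"string"},"quiet":{"type":"boolean"},"lines":{"type":"string"}},"required":["motion"],"additionalProperties":false}. motion is a list of rows, 1 to 5 of them, each of 7 numbers: the finger opening in m, then dx, dy, dz in a scale on which 1.0 is 40 cm, then a rotation vector rx, ry, rz in parts of the range, where 1.0 means 90 degrees; each row is the pose to reach, as a shift and turn from the pose commanded when the call began, along the tool's axes at that moment; what a row does not reach only later rows make up. A row lasts 1/8 s, in which the tool goes at most 0.0625 m and 0.188 rad, less where a joint would pass 70% of its speed; a pose out of reach is approached as far as the arm can. The fingers move at their own pace and stop on an object; grip_force is the grip in N (left out, the last holds). Time passes only in rows, so rows that do not move let the fingers close. The tool returns the time, the measured TCP pose, the force, the opening and the grip force at its end. only (a regular expression) keeps the lines of the reply that match it, lines (a string "A,B") keeps lines A to B, and quiet returns only ok. Shift and turn numbers lie between -1 and 1, and a call with a number outside is refused. Input that does not fit is refused with a message, and nothing moves.
- bot.observe(): the state, without advancing time (a new reading comes with each control period).
- eyes.grab_frame(name): name is "scene" or "top" or "wrist"; returns the picture (400x640x3 uint8, blue, green, red); there is no depth.
- eyes.calibration(name): a dict with "vfov" (degrees; the focal length in pixels is half the picture's height over the tangent of half this angle, whatever the lens; pixels are square), "cx", "cy" (the principal point, pixels), "dist_coeffs" ([k1, k2, p1, p2, k3] as OpenCV has them; the pictures are not rectified), "eye" and "attitude" of the camera in the world. Camera axes: x right, y down, z forward; pixel columns grow to the right and rows downward; lengths in m; the calibration is good to about 2 mm. A picture is of the moment at which its call begins: read the wrist's pose just before it. calibration takes no time and is no camera call; for the wrist camera it gives the pose at the moment of the call.
- ticket.job_done(): hands the job in; it is judged then, once.
The state is a dict: "clock": time; "qpos": joint angles; "qd": joint speeds; "joint_efforts": joint torques, N m; "position": TCP position; "tool_rot": TCP orientation; "force": force on the tool from outside, world axes, zero at the start; "moment": the same for the moment, N m; "grip_width": finger opening in m; "finger_force": force on a finger pad.
Only numpy, scipy, OpenCV 4.12 (cv2) and the standard library are available. Lean on these libraries where they do the work, as an engineer would, in place of code of your own. Each camera call takes 0.05 s, during which the arm holds its last target. There are 200 camera calls.

TASK

The red and the yellow nail polish have been put back in each other's places in the wooden rack. Swap them, so that each stands upright on the floor of the bay behind the chip of its own colour; there is no free bay, so stand one on the table meanwhile. Never tip a bottle over, and leave the black and the white bottle and the little cream jar where they are.

Things in the scene. Friction and masses are not known exactly. Their poses are not given: they have to be found in the camera images.
- rack: Low wooden rack fixed to the table, 270 mm long (y): four bays in a row at y = +-33 and +-99 mm, each 50 (x) by 60 (y) mm inside, walls 6 mm, floor 6 mm and wall tops 22 mm high. Depth x -31 to +31 mm, label ledge to x = -62 mm (robot's side). Origin: centre of underside, on the table (z = 0); z up. Yaw -0.2 to 0.6 rad.
- red_bottle: Bottle of bright red nail polish with a black cap, at first in the bay of the yellow chip. Round body 34 mm in diameter, 43 mm high; above it an upright cap 19 mm in diameter from 43 to 84 mm, the best place to grip, from above (30 N is plenty). About 0.05 kg, loose. Origin: centre of the underside; z up along the bottle.
- yellow_bottle: Bottle of mustard-yellow nail polish with a black cap, at first in the bay of the red chip. Round body 34 mm in diameter, 43 mm high; above it an upright cap 19 mm in diameter from 43 to 84 mm, the best place to grip, from above (30 N is plenty). About 0.05 kg, loose. Origin: centre of the underside; z up along the bottle.
- black_bottle: Bottle of black nail polish with a white cap, already in its right bay; to be left alone. Round body 34 mm in diameter, 43 mm high; above it an upright cap 19 mm in diameter from 43 to 84 mm, the best place to grip, from above (30 N is plenty). About 0.05 kg, loose. Origin: centre of the underside; z up along the bottle.
- white_bottle: Bottle of white nail polish with a white cap, already in its right bay; to be left alone. Round body 34 mm in diameter, 43 mm high; above it an upright cap 19 mm in diameter from 43 to 86 mm, the best place to grip, from above (30 N is plenty). About 0.05 kg, loose. Origin: centre of the underside; z up along the bottle.
- red_bay (a point): Centre of the floor of the bay that belongs to red: the bay behind the red nail-shaped colour chip (26 mm wide, fixed on the rack's front ledge 46 mm to the rack's -x side of this point). Axes as the rack's. Which of the four bays it is differs from start to start.
- yellow_bay (a point): Centre of the floor of the bay that belongs to yellow: the bay behind the yellow nail-shaped colour chip (26 mm wide, fixed on the rack's front ledge 46 mm to the rack's -x side of this point). Axes as the rack's. Which of the four bays it is differs from start to start.
- black_bay (a point): Centre of the floor of the bay that belongs to black: the bay behind the black nail-shaped colour chip (26 mm wide, fixed on the rack's front ledge 46 mm to the rack's -x side of this point). Axes as the rack's. Which of the four bays it is differs from start to start.
- white_bay (a point): Centre of the floor of the bay that belongs to white: the bay behind the white nail-shaped colour chip (26 mm wide, fixed on the rack's front ledge 46 mm to the rack's -x side of this point). Axes as the rack's. Which of the four bays it is differs from start to start.
- cream_jar: Small low round jar with a pale blue-white body and grey-white lid, 35 mm in diameter, 30 mm high, standing loose on the table about 0.1 m in front of the rack (on the robot's side); a bystander to be left alone. Origin: centre of its underside.
- free_spot (a point): Unmarked point on the bare table top, to the robot's left of the rack, with 60 mm free all round: a safe place to stand a bottle meanwhile (any other free place will do). Beware of the fixed desk lamp: shade of 200 mm diameter round world x 0.68, y 0.10, from 0.31 m up; its arm runs at 0.40 m height to a post at x 0.74, y -0.3.

How it is judged:
By the outcome, as a careful person would: the job done as asked, in the order asked, and still so for the second after the job is handed in, with the robot touching nothing.
It also fails if it takes over 67 s, if anything falls off the work surface, if the arm or the gripper's body presses on something with over 40 N, if the wrist force passes 120 N, or if a joint passes its speed limit or range.

## Working session

There is one attempt and no reset: what is moved stays moved. The work goes in short steps, Python scripts to look and compute and a tool call to move; the robot and the scene stay as the last step left them, time stands still between calls to the robot, and variables do not carry over. Pictures are saved under pics/ and viewed, at most 10 in all, crops included, and the job is handed in when it is done.

```bash
ls; mkdir -p pics
```

Run:
```python
from workcell import bot, eyes, ticket
import cv2
for n in("scene","top"):
    im=eyes.grab_frame(n); cv2.imwrite(f"pics/{n}0.png",im); print(n,eyes.calibration(n))
print(bot.observe())
```

```text
pics
workcell.py
scene {'vfov': 50.808112665908695, 'cx': 316.09459494639583, 'cy': 215.719469659871, 'dist_coeffs': array([-0.09739189,  0.        ,  0.        ,  0.        ,  0.        ]), 'eye': array([0.1696646 , 0.45387378, 0.58727518]), 'attitude': array([-2.26302059, -0.01668159, -2.59282101])}
top {'vfov': 49.4632771269368, 'cx': 319.00694773776706, 'cy': 195.74800372955565, 'dist_coeffs': array([0.02857271, 0.        , 0.        , 0.        , 0.        ]), 'eye': array([ 0.31565696, -0.12376759,  0.90487373]), 'attitude': array([-2.95498006, -0.00678904, -1.59237495])}
{'clock': 0.1, 'qpos': array([ 1.19878918,  0.52195786, -0.03632577,  1.59994317,  0.02122287,
        1.02112075, -0.11280414]), 'qd': array([-0.00023798, -0.00185314, -0.00022585, -0.00061855,  0.00169969,
       -0.00094525, -0.00160797]), 'joint_efforts': array([ 4.35847527e-03, -9.28487849e+01,  1.98402666e+00, -3.70529616e+01,
        1.80359714e-02,  5.38548455e-03, -1.14297359e-04]), 'position': array([ 0.18564777, -0.59647048,  0.23078397]), 'tool_rot': array([-3.14055337e+00,  9.40050309e-05,  3.01802450e-01]), 'force': array([-0.31586999, -0.52933945,  0.51944824]), 'moment': array([0.0002101 , 0.02797188, 0.00983747]), 'finger_force': 0.0, 'grip_width': 0.08513262759414647}
```

View pics/top0.png

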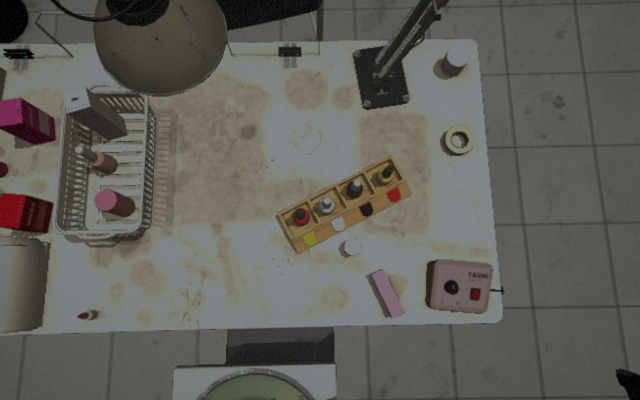

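View pics/scene0.png

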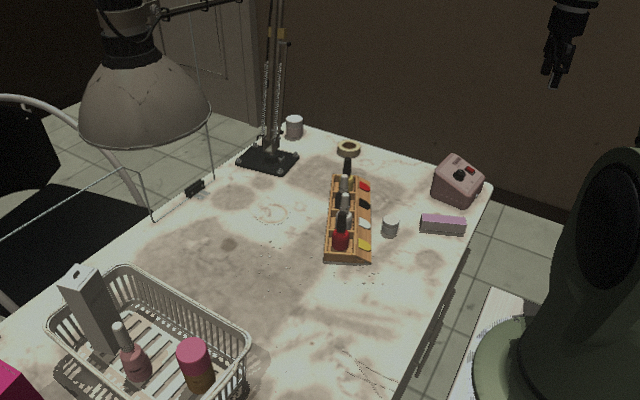

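The top view shows the red bottle in the left bay at about (301,216) behind the yellow chip (310,239). Yellow is in the right bay at (383,175) behind the red chip (393,195). The jar is at (350,247), and the table left of the rack is free around x=230.

Create h.py:
```python
import numpy as np, cv2
from scipy.spatial.transform import Rotation as Ro
from workcell import bot, eyes, ticket
def cam(n):
    c=eyes.calibration(n); f=200/np.tan(np.radians(c["vfov"])/2)
    K=np.array([[f,0,c["cx"]],[0,f,c["cy"]],[0,0,1]])
    return K,np.array(c["dist_coeffs"]),np.array(c["eye"]),Ro.from_euler("xyz",c["attitude"]).as_matrix()
def rays(C,p):
    K,d,e,R=C
    u=cv2.undistortPoints(np.array(p,float).reshape(-1,1,2),K,d).reshape(-1,2)
    return np.c_[u,np.ones(len(u))]@R.T
def plane(C,p,z):
    r=rays(C,p); return C[2]+r*((z-C[2][2])/r[:,2])[:,None]
def tri(C1,p1,C2,p2):
    a=rays(C1,[p1])[0];b=rays(C2,[p2])[0]
    s=np.linalg.lstsq(np.c_[a,-b],C2[2]-C1[2],rcond=None)[0]
    P,Q=C1[2]+s[0]*a,C2[2]+s[1]*b
    return (P+Q)/2,np.linalg.norm(P-Q)
def proj(C,P):
    K,d,e,R=C
    return cv2.projectPoints(((np.atleast_2d(P)-e)@R),np.zeros(3),np.zeros(3),K,d)[0].reshape(-1,2)
def blobs(im,lo,hi,box,amin=15):
    h=cv2.cvtColor(im,cv2.COLOR_BGR2HSV)
    m=cv2.inRange(h,np.array(lo),np.array(hi)); k=np.zeros_like(m); x0,y0,x1,y1=box; k[y0:y1,x0:x1]=m[y0:y1,x0:x1]
    n,l,s,c=cv2.connectedComponentsWithStats(k)
    return [(c[i].round(1).tolist(),int(s[i,4]),s[i,:4].tolist()) for i in range(1,n) if s[i,4]>=amin]
```

Run:
```python
from h import *
T=cv2.imread("pics/top0.png");S=cv2.imread("pics/scene0.png")
a=cv2.resize(T[150:260,270:420],None,fx=5,fy=5,interpolation=2)
b=cv2.resize(S[150:270,310:410],None,fx=5,fy=5,interpolation=2)
cv2.imwrite("pics/ta.png",a);cv2.imwrite("pics/sb.png",b)
for n,im,box in(("top",T,(270,150,420,260)),("scene",S,(315,165,410,270))):
    print(n,"red",blobs(im,(0,180,90),(6,255,255),box),blobs(im,(172,150,90),(180,255,255),box),"yel",blobs(im,(18,170,150),(32,255,255),box))
C1,C2=cam("top"),cam("scene")
```

```text
top red [([393.8, 194.8], 112, [388, 188, 12, 14])] [([302.3, 220.4], 20, [298, 217, 9, 6])] yel []
scene red [([363.9, 186.3], 52, [360, 182, 10, 9])] [] yel []
```

View pics/ta.png

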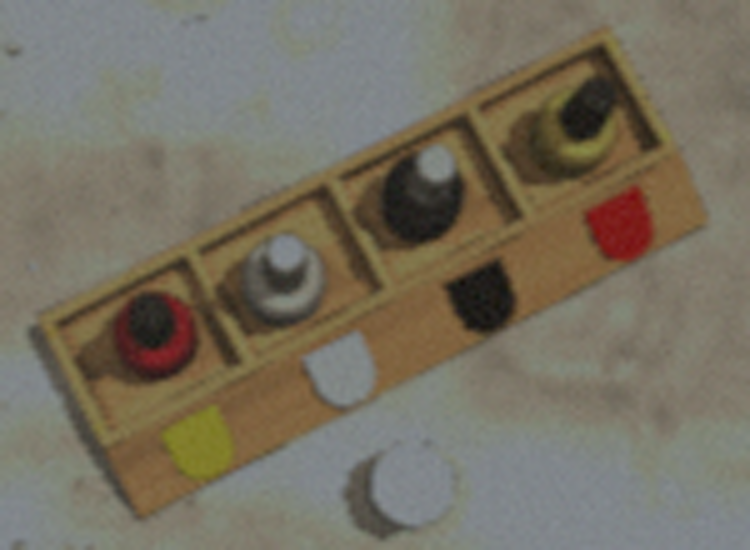

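View pics/sb.png

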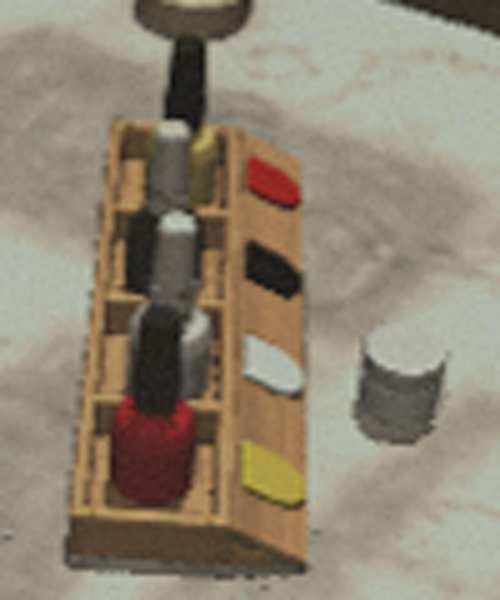

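Top crop: the wall-top corners are at about (40,322), (608,30), (105,443) and (668,150), and cap tops are red (151,308) and yellow (600,90). Scene crop: cap tops are red (163,312) and yellow (188,42), and the ledge slopes down toward the robot.

Run:
```python
from h import *
np.set_printoptions(precision=4,suppress=True)
C1,C2=cam("top"),cam("scene")
a=lambda p:(np.array(p,float)+.5)/5-.5+[270,150]
b=lambda p:(np.array(p,float)+.5)/5-.5+[310,150]
W=plane(C1,a([(40,322),(608,30),(105,443),(668,150)]),.022)
model=np.array([[31,135],[31,-135],[-31,135],[-31,-135]])/1000
print(W,"sides",np.linalg.norm(W[0]-W[1]),np.linalg.norm(W[2]-W[3]),np.linalg.norm(W[0]-W[2]),np.linalg.norm(W[1]-W[3]))
def fit(M,P):
    Mc,Pc=M-M.mean(0),P-P.mean(0); H=Mc.T@Pc
    th=np.arctan2(H[0,1]-H[1,0],H[0,0]+H[1,1]); R=np.array([[np.cos(th),-np.sin(th)],[np.sin(th),np.cos(th)]])
    t=P.mean(0)-R@M.mean(0); return R,t,th,(M@R.T+t-P)
R,t,th,res=fit(model,W[:,:2]); print("rack",t,th,"res mm",res*1000)
S=plane(C2,b([(112,122),(238,130),(72,515),(228,522)]),.022)
R2,t2,th2,res2=fit(model[[1,3,0,2]],S[:,:2]);print("rack scene",t2,th2,res2*1000)
for y in(99,33,-33,-99): print("bay",y,R@[0,y/1000]+t, R2@[0,y/1000]+t2)
for n,p,q in(("red",(151,308),(163,312)),("white",(284,250),(178,220)),("black",(435,162),(174,129)),("yel",(600,90),(188,42))):
    print(n,"cap tri",*tri(C1,a(p),C2,b(q)),"plane .09",plane(C1,[a(p)],.09)[0],plane(C2,[b(q)],.09)[0])
for n,p in(("free",(230,200)),("jar",a((415,485)))): print(n,plane(C1,[p],.0 if n=="free" else .03))
print("top bodies z.049",plane(C1,[a((154,330)),a((575,135))],.04))
```

```text
[[ 0.4458 -0.0476  0.022 ]
 [ 0.5651 -0.2872  0.022 ]
 [ 0.3957 -0.0738  0.022 ]
 [ 0.5129 -0.3096  0.022 ]] sides 0.26768825951034975 0.26327672015075637 0.05657324144428574 0.056830607353314334
rack [ 0.4799 -0.1796] 0.4607617939785144 res mm [[ 1.7961  2.7691]
 [ 2.5291  0.5518]
 [-3.5885  1.3848]
 [-0.7367 -4.7057]]
rack scene [ 0.4805 -0.1808] 0.46198201399454075 [[ 1.5735 -0.9705]
 [ 0.0477 -1.683 ]
 [ 0.8756  0.8838]
 [-2.4968  1.7698]]
bay 99 [ 0.4359 -0.0909] [ 0.4364 -0.0922]
bay 33 [ 0.4652 -0.15  ] [ 0.4658 -0.1513]
bay -33 [ 0.4945 -0.2091] [ 0.4952 -0.2104]
bay -99 [ 0.5239 -0.2682] [ 0.5247 -0.2694]
red cap tri [ 0.4395 -0.0958  0.0919] 0.0010529076168705354 plane .09 [ 0.4403 -0.0956  0.09  ] [ 0.44   -0.0979  0.09  ]
white cap tri [ 0.4605 -0.1465  0.0944] 0.0006672818837925293 plane .09 [ 0.4616 -0.1466  0.09  ] [ 0.4627 -0.1519  0.09  ]
black cap tri [ 0.4941 -0.2054  0.0915] 0.000809438509550412 plane .09 [ 0.4948 -0.2054  0.09  ] [ 0.4946 -0.2074  0.09  ]
yel cap tri [ 0.5217 -0.2702  0.0909] 0.00018641739273049017 plane .09 [ 0.522  -0.2703  0.09  ] [ 0.5222 -0.2715  0.09  ]
free [[0.481  0.0545 0.    ]]
jar [[ 0.3755 -0.1984  0.03  ]]
top bodies z.049 [[ 0.439  -0.0949  0.04  ]
 [ 0.5159 -0.2681  0.04  ]]
```

Create to.py:
```python
import sys; from h import *
x,y,z,yaw=map(float,sys.argv[1:5]); o=bot.observe()
R=Ro.from_euler("xyz",o["tool_rot"]); T=Ro.from_euler("xyz",[np.pi,0,yaw])
print("shift",(R.inv().apply(np.array([x,y,z])-o["position"])).round(4),"rot",(R.inv()*T).as_rotvec().round(3),"pos",o["position"].round(4),o["clock"],o["qpos"].round(2))
```

```bash
python3 to.py .44 -.096 .2 2.03
```

```text
shift [ 0.3916 -0.4022  0.0312] rot [-1.000e-03 -1.000e-03 -1.728e+00] pos [ 0.1856 -0.5965  0.2308] 0.1 [ 1.2   0.52 -0.04  1.6   0.02  1.02 -0.11]
```

The rows are not in the units I measure in: shifts go in shares of 40 cm and turns go in shares of 90 degrees. I convert before sending: -0.2 m / 0.4 = -0.5, -0.16 m / 0.4 = -0.4, -0.86 rad / 1.5708 = -0.5475.

Request:
{"op": "creep_tool", "data": {
  "motion": [
    [0.085, 0.1, -0.1, 0, 0, 0, -0.1082],
    [0.085, 0.2, -0.2, 0, 0, 0, -0.2165],
    [0.085, 0.3, -0.3, 0, 0, 0, -0.3247],
    [0.085, 0.4, -0.4, 0, 0, 0, -0.4329],
    [0.085, 0.5, -0.5, 0, 0, 0, -0.5475]
  ],
  "grip_force": 30
}}

```text
clock: 0.72
position: [0.3178, -0.3446, 0.2313]
tool_rot: [-3.142, 0.0, 1.167]
force: [0.9, 0.0, 0.2]
grip_width: 0.085
finger_force: 0.0
```

```bash
python3 to.py .44 -.096 .2 2.03
```

```text
shift [0.2766 0.0149 0.0312] rot [-0.     0.    -0.863] pos [ 0.3178 -0.3446  0.2313] 0.725 [ 0.97  0.29 -0.33  1.98  0.12  0.89  0.18]
```

In the tool's units: 0.277 m / 0.4 = 0.6925, 0.22 m / 0.4 = 0.55, -0.86 rad / 1.5708 = -0.5475.

Request:
{"op": "creep_tool", "data": {
  "motion": [
    [0.085, 0.1375, 0.0075, 0.015, 0, 0, -0.1082],
    [0.085, 0.275, 0.015, 0.03, 0, 0, -0.2165],
    [0.085, 0.4125, 0.0225, 0.045, 0, 0, -0.3247],
    [0.085, 0.55, 0.03, 0.0625, 0, 0, -0.4329],
    [0.085, 0.6925, 0.0375, 0.0775, 0, 0, -0.5475]
  ]
}}

```text
clock: 1.35
position: [0.4416, -0.0967, 0.2001]
tool_rot: [-3.142, 0.0, 2.027]
force: [1.1, -0.5, 0.7]
grip_width: 0.0859
finger_force: 0.0
```

```bash
python3 to.py .44 -.096 .2 2.03
```

Run:
```python
from h import *
im=eyes.grab_frame("wrist"); C=cam("wrist"); cv2.imwrite("pics/w1.png",im)
print(proj(C,[[.440,-.096,.09],[.4616,-.1466,.092],[.522,-.2705,.09],[.436,-.0912,.006]]).round(0).tolist(),C[2])
```

```text
shift [ 0.0013 -0.0012  0.0001] rot [-0.     0.    -0.003] pos [ 0.4416 -0.0967  0.2001] 1.35 [ 0.59  0.34 -0.61  2.05  0.27  0.83  0.27]
[[311.0, 194.0], [306.0, 261.0], [305.0, 392.0], [311.0, 160.0]] [ 0.40642291 -0.017913    0.34216227]
```

View pics/w1.png

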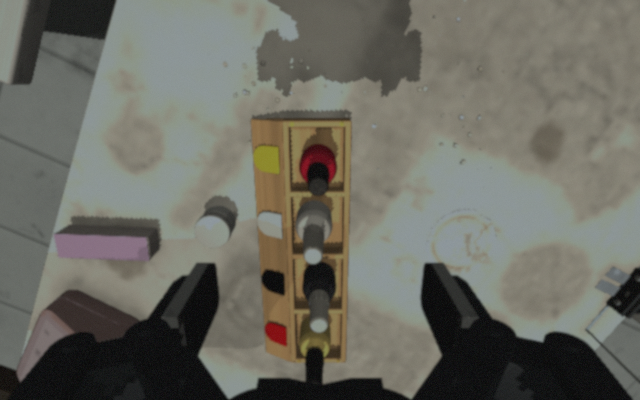

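The wrist view shows the red cap top at about (318,188), the white cap at (314,255), and the bay centre column at 318. The fingers are symmetric about column 320, so all of it sits about 7 px right of my prediction.

Run:
```python
from h import *
C=cam("wrist");print(C[0][0,0],C[0][:2,2])
print(plane(C,[(318,188),(314,254),(319,324)],.091).round(4))
W=plane(C,[(286,122),(351,121)],.022);print(W.round(4),W.mean(0))
p=bot.observe()["position"];print(proj(C,[p,p-[0,0,.1]]))
```

```text
358.72170346260583 [319.48796814 193.28699182]
[[ 0.4428 -0.0894  0.091 ]
 [ 0.4647 -0.1392  0.091 ]
 [ 0.4983 -0.1963  0.091 ]]
[[ 0.3998 -0.0673  0.022 ]
 [ 0.4506 -0.0404  0.022 ]] [ 0.42519636 -0.05388967  0.022     ]
[[320.56226227 264.41574164]
 [319.63530113 193.38969576]]
```

In the tool's units: 0.09 m / 0.4 = 0.225, 0.05 m / 0.4 = 0.125.

```bash
python3 to.py .441 -.093 .058 2.032
```

```text
shift [-0.0015 -0.0049  0.142 ] rot [ 0.003 -0.002  0.011] pos [ 0.4444 -0.0899  0.2   ] 1.4 [ 0.58  0.35 -0.62  2.04  0.27  0.83  0.27]
```

Request:
{"op": "creep_tool", "data": {
  "motion": [
    [0.06, -0.0075, -0.005, 0.125, 0, 0, 0],
    [0.06, -0.0075, -0.005, 0.225, 0, 0, 0],
    [0.06, -0.0075, -0.005, 0.225, 0, 0, 0]
  ]
}}

```text
clock: 1.78
position: [0.4393, -0.1013, 0.1086]
tool_rot: [-3.138, -0.003, 2.022]
force: [0.7, 1.0, 0.2]
grip_width: 0.0601
finger_force: 0.0
```

```bash
python3 to.py .441 -.093 .058 2.032
```

Run:
```python
from h import *
im=eyes.grab_frame("wrist"); C=cam("wrist"); cv2.imwrite("pics/w2.png",im)
print(proj(C,[[.441,-.093,.091],[.436,-.0912,.006],bot.observe()["position"]]).round(0).tolist())
```

```text
shift [0.0065 0.0053 0.0506] rot [-0.003 -0.003 -0.01 ] pos [ 0.4393 -0.1013  0.1086] 1.775 [ 0.51  0.49 -0.53  2.13  0.42  0.63  0.14]
[[329.0, 232.0], [321.0, 177.0], [321.0, 264.0]]
```

View pics/w2.png

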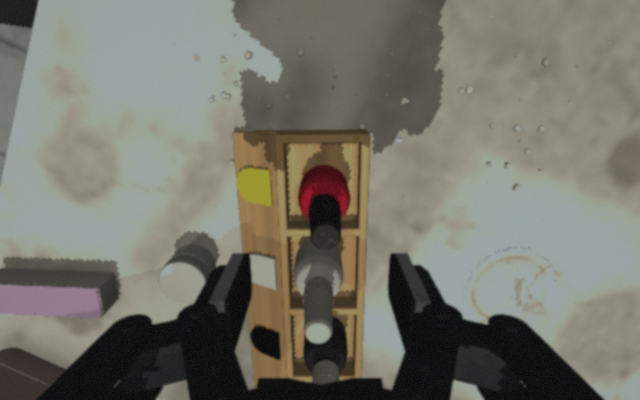

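The cap top is at about (326,237), between the fingers (inner edges 250 and 390). The readings were taken while the arm was still settling, so I'll let it rest and re-measure.

Request:
{"op": "creep_tool", "data": {
  "motion": [
    [0.06, 0, 0, 0, 0, 0, 0],
    [0.06, 0, 0, 0, 0, 0, 0],
    [0.06, 0, 0, 0, 0, 0, 0]
  ]
}}

```text
clock: 2.2
position: [0.441, -0.102, 0.1111]
tool_rot: [3.141, 0.001, 2.021]
force: [-0.4, 0.8, 0.5]
grip_width: 0.06
finger_force: 0.0
```

Create caps.py:
```python
from h import *
C=cam("wrist"); im=eyes.grab_frame("wrist"); p=bot.observe()["position"]
g=cv2.cvtColor(im,cv2.COLOR_BGR2HSV)
print(p,proj(C,[[.440,-.096,.091]]))
m=cv2.inRange(g,(0,0,0),(180,255,75)); m[:, :285]=0; m[:,365:]=0; m[:195]=0; m[265:]=0
for y in range(200,262,4):
    x=np.where(m[y]>0)[0]; print(y,(x.min(),x.max(),len(x)) if len(x) else "-",end="; ")
cv2.imwrite("pics/w3.png",cv2.resize(im[160:270,260:390],None,fx=4,fy=4))
```

```bash
python3 caps.py; python3 to.py .44 -.096 .058 2.032
```

```text
[ 0.44096342 -0.10195486  0.11088007] [[323.66554399 233.412369  ]]
200 (np.int64(285), np.int64(335), 29); 204 (np.int64(285), np.int64(355), 32); 208 (np.int64(285), np.int64(355), 33); 212 (np.int64(285), np.int64(355), 37); 216 (np.int64(285), np.int64(355), 57); 220 (np.int64(286), np.int64(354), 69); 224 (np.int64(306), np.int64(338), 33); 228 (np.int64(308), np.int64(337), 30); 232 (np.int64(308), np.int64(337), 30); 236 (np.int64(286), np.int64(337), 38); 240 (np.int64(286), np.int64(354), 40); 244 (np.int64(286), np.int64(336), 42); 248 (np.int64(286), np.int64(337), 44); 252 (np.int64(286), np.int64(354), 47); 256 (np.int64(287), np.int64(337), 42); 260 (np.int64(287), np.int64(338), 18); shift [0.0058 0.0017 0.0529] rot [ 0.001  0.001 -0.011] pos [ 0.441  -0.102   0.1109] 2.25 [ 0.51  0.49 -0.53  2.13  0.42  0.63  0.14]
```

View pics/w3.png

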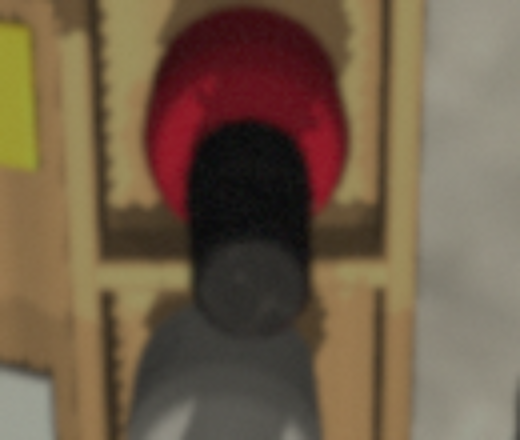

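The cap-top disc is at crop (252,288), i.e. pixel (323,232), against a predicted (324,233). That confirms red at (0.440, -0.096), so I descend and grip.

In the tool's units: 0.053 m / 0.4 = 0.1325, 0.03 m / 0.4 = 0.075, -0.01 rad / 1.5708 = -0.0064.

Request:
{"op": "creep_tool", "data": {
  "motion": [
    [0.06, 0.015, 0.005, 0.075, 0, 0, -0.0064],
    [0.06, 0.015, 0.005, 0.1325, 0, 0, -0.0064],
    [0.06, 0.015, 0.005, 0.1325, 0, 0, -0.0064],
    [0.06, 0.015, 0.005, 0.1325, 0, 0, -0.0064]
  ]
}}

```text
clock: 2.75
position: [0.4403, -0.0955, 0.0581]
tool_rot: [3.141, 0.0, 2.032]
force: [-0.4, 0.7, 0.0]
grip_width: 0.06
finger_force: 0.0
```

```bash
python3 to.py .44 -.096 .058 2.032
```

```text
shift [-0.0003 -0.0005  0.0001] rot [ 0.001  0.    -0.   ] pos [ 0.4403 -0.0955  0.0581] 2.75 [ 0.43  0.58 -0.45  2.16  0.52  0.5   0.04]
```

Request:
{"op": "creep_tool", "data": {
  "motion": [
    [0.01, 0, 0, 0, 0, 0, 0],
    [0.01, 0, 0, 0, 0, 0, 0],
    [0.01, 0, 0, 0, 0, 0, 0],
    [0.01, 0, 0, 0, 0, 0, 0],
    [0.01, 0, 0, 0, 0, 0, 0]
  ],
  "grip_force": 30
}}

```text
clock: 3.38
position: [0.4402, -0.0957, 0.0578]
tool_rot: [3.141, 0.001, 2.032]
force: [-1.6, -0.1, 9.0]
grip_width: 0.018
finger_force: 29.0
```

```bash
python3 to.py .46 .03 .118 2.032
```

```text
shift [ 0.1037  0.0737 -0.0602] rot [ 0.     0.001 -0.   ] pos [ 0.4402 -0.0957  0.0578] 3.375 [ 0.43  0.58 -0.45  2.16  0.52  0.5   0.04]
```

In the tool's units: -0.06 m / 0.4 = -0.15, 0.04 m / 0.4 = 0.1.

Request:
{"op": "creep_tool", "data": {
  "motion": [
    [0.01, 0, 0, -0.075, 0, 0, 0],
    [0.01, 0, 0, -0.15, 0, 0, 0],
    [0.01, 0, 0, -0.15, 0, 0, 0],
    [0.01, 0.075, 0.05, -0.15, 0, 0, 0],
    [0.01, 0.15, 0.1, -0.15, 0, 0, 0]
  ]
}}

```text
clock: 4.0
position: [0.4489, -0.0234, 0.1169]
tool_rot: [-3.141, -0.0, 2.03]
force: [0.4, 0.8, -0.5]
grip_width: 0.0179
finger_force: 29.7
```

Request:
{"op": "creep_tool", "data": {
  "motion": [
    [0.01, 0.05, 0.0375, 0, 0, 0, 0],
    [0.01, 0.11, 0.085, 0, 0, 0, 0],
    [0.01, 0.11, 0.085, 0, 0, 0, 0],
    [0.01, 0.11, 0.085, 0, 0, 0, 0],
    [0.01, 0.11, 0.085, 0, 0, 0, 0]
  ]
}}

```text
clock: 4.62
position: [0.4597, 0.0297, 0.1171]
tool_rot: [-3.141, 0.0, 2.031]
force: [-0.0, 0.4, -0.8]
grip_width: 0.0182
finger_force: 29.6
```

```bash
python3 to.py .46 .03 .052 2.032
```

```text
shift [0.0001 0.0005 0.0651] rot [-0.001  0.    -0.001] pos [0.4597 0.0297 0.1171] 4.625 [ 0.24  0.49 -0.55  2.1   0.42  0.66 -0.14]
```

In the tool's units: 0.064 m / 0.4 = 0.16, 0.06 m / 0.4 = 0.15.

Request:
{"op": "creep_tool", "data": {
  "motion": [
    [0.01, 0, 0, 0.075, 0, 0, 0],
    [0.01, 0, 0, 0.135, 0, 0, 0],
    [0.01, 0, 0, 0.15, 0, 0, 0],
    [0.01, 0, 0, 0.16, 0, 0, 0],
    [0.01, 0, 0, 0.16, 0, 0, 0]
  ]
}}

```text
clock: 5.25
position: [0.4602, 0.0305, 0.0538]
tool_rot: [3.141, 0.0, 2.032]
force: [0.4, -0.4, 0.1]
grip_width: 0.0179
finger_force: 29.7
```

Request:
{"op": "creep_tool", "data": {
  "motion": [
    [0.02, 0, 0, 0, 0, 0, 0],
    [0.05, 0, 0, 0, 0, 0, 0],
    [0.05, 0, 0, 0, 0, 0, 0],
    [0.05, 0, 0, 0, 0, 0, 0],
    [0.05, 0, 0, 0, 0, 0, 0]
  ]
}}

```text
clock: 5.88
position: [0.4599, 0.0306, 0.0533]
tool_rot: [-3.142, -0.0, 2.032]
force: [0.1, -0.2, -0.6]
grip_width: 0.0502
finger_force: 0.0
```

Request:
{"op": "creep_tool", "data": {
  "motion": [
    [0.05, 0, 0, -0.125, 0, 0, 0],
    [0.05, 0, 0, -0.275, 0, 0, 0],
    [0.05, 0, 0, -0.275, 0, 0, 0],
    [0.05, 0, 0, -0.275, 0, 0, 0]
  ]
}}

```text
clock: 6.38
position: [0.4598, 0.0303, 0.1631]
tool_rot: [-3.142, 0.0, 2.031]
force: [-1.0, 0.0, 0.4]
grip_width: 0.05
finger_force: 0.0
```

```bash
python3 to.py .522 -.2705 .163 2.032
```

```text
shift [-2.971e-01 -7.790e-02  2.000e-04] rot [-0.     0.    -0.001] pos [0.4598 0.0303 0.1631] 6.375 [ 0.29  0.42 -0.61  2.06  0.35  0.76 -0.07]
```

Request:
{"op": "creep_tool", "data": {
  "motion": [
    [0.06, -0.15, -0.04, 0, 0, 0, 0],
    [0.06, -0.3, -0.0775, 0, 0, 0, 0],
    [0.06, -0.45, -0.1175, 0, 0, 0, 0],
    [0.06, -0.6, -0.155, 0, 0, 0, 0],
    [0.06, -0.7425, -0.195, 0, 0, 0, 0]
  ]
}}

```text
clock: 7.0
position: [0.5217, -0.2719, 0.1616]
tool_rot: [-3.14, -0.002, 2.032]
force: [0.7, -0.1, -0.3]
grip_width: 0.0601
finger_force: 0.0
```

Request:
{"op": "creep_tool", "data": {
  "motion": [
    [0.06, 0, 0, 0.075, 0, 0, 0],
    [0.06, 0, 0, 0.1325, 0, 0, 0],
    [0.06, 0, 0, 0.1325, 0, 0, 0],
    [0.06, 0, 0, 0.1325, 0, 0, 0]
  ]
}}

```text
clock: 7.5
position: [0.5223, -0.2698, 0.1104]
tool_rot: [-3.141, -0.0, 2.032]
force: [-0.3, 0.1, 0.3]
grip_width: 0.0602
finger_force: 0.0
```

```bash
python3 to.py .522 -.2705 .059 2.032
```

Run:
```python
from h import *
C=cam("wrist"); im=eyes.grab_frame("wrist"); print(proj(C,[[.522,-.2705,.091],[.522,-.2705,.049]]))
cv2.imwrite("pics/w4.png",np.hstack([cv2.resize(im[150:290,240:400],None,fx=2.5,fy=2.5),cv2.resize(eyes.grab_frame("top")[120:260,190:350],None,fx=2.5,fy=2.5)]))
```

```text
shift [-0.0005 -0.0006  0.0514] rot [-0. -0.  0.] pos [ 0.5223 -0.2698  0.1104] 7.5 [ 0.72  0.66 -0.5   1.78  0.42  0.81  0.48]
[[319.16744383 245.63221797]
 [319.19771923 214.16057827]]
```

View pics/w4.png

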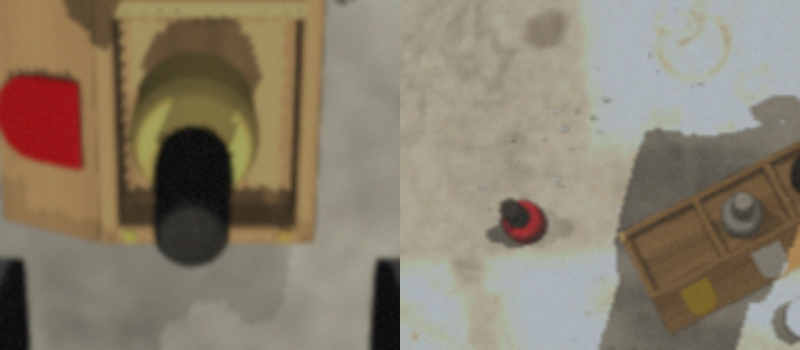

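On the left, the yellow cap top is at crop (192,237), i.e. pixel (317,245), against a predicted (319,246), so it is aligned. On the right, red stands upright on the bare table and its old bay is empty.

In the tool's units: 0.051 m / 0.4 = 0.1275, 0.03 m / 0.4 = 0.075.

Request:
{"op": "creep_tool", "data": {
  "motion": [
    [0.06, 0, 0, 0.075, 0, 0, 0],
    [0.06, -0.0025, -0.0025, 0.1275, 0, 0, 0],
    [0.06, -0.0025, -0.0025, 0.1275, 0, 0, 0],
    [0.06, -0.0025, -0.0025, 0.1275, 0, 0, 0]
  ]
}}

```text
clock: 8.1
position: [0.5222, -0.2715, 0.06]
tool_rot: [3.141, 0.001, 2.032]
force: [-1.3, -0.2, 0.5]
grip_width: 0.0599
finger_force: 0.0
```

Request:
{"op": "creep_tool", "data": {
  "motion": [
    [0.01, 0, 0, 0, 0, 0, 0],
    [0.01, 0, 0, 0, 0, 0, 0],
    [0.01, 0, 0, 0, 0, 0, 0],
    [0.01, 0, 0, 0, 0, 0, 0],
    [0.01, 0, 0, 0, 0, 0, 0]
  ],
  "grip_force": 30
}}

```text
clock: 8.72
position: [0.5219, -0.2717, 0.0598]
tool_rot: [3.141, 0.001, 2.032]
force: [-0.5, 0.1, 6.3]
grip_width: 0.0175
finger_force: 29.1
```

Request:
{"op": "creep_tool", "data": {
  "motion": [
    [0.01, 0, 0, -0.075, 0, 0, 0],
    [0.01, 0, 0, -0.175, 0, 0, 0],
    [0.01, 0, 0, -0.3, 0, 0, 0],
    [0.01, 0, 0, -0.3, 0, 0, 0],
    [0.01, 0, 0, -0.3, 0, 0, 0]
  ]
}}

```text
clock: 9.35
position: [0.5214, -0.2716, 0.179]
tool_rot: [-3.141, 0.0, 2.032]
force: [0.0, -0.3, -1.1]
grip_width: 0.0179
finger_force: 29.4
```

```bash
python3 to.py .436 -.0915 .179 2.032
```

```text
shift [0.1993 0.0035 0.    ] rot [-0.  0. -0.] pos [ 0.5214 -0.2716  0.179 ] 9.35 [ 0.76  0.57 -0.54  1.73  0.35  0.94  0.53]
```

In the tool's units: 0.199 m / 0.4 = 0.4975, 0.18 m / 0.4 = 0.45.

Request:
{"op": "creep_tool", "data": {
  "motion": [
    [0.01, 0.1, 0.0025, 0, 0, 0, 0],
    [0.01, 0.225, 0.005, 0, 0, 0, 0],
    [0.01, 0.35, 0.0075, 0, 0, 0, 0],
    [0.01, 0.45, 0.0075, 0, 0, 0, 0],
    [0.01, 0.4975, 0.0088, 0, 0, 0, 0]
  ]
}}

```text
clock: 9.98
position: [0.4351, -0.0901, 0.1786]
tool_rot: [-3.14, -0.001, 2.034]
force: [0.2, -1.0, -0.3]
grip_width: 0.0177
finger_force: 29.4
```

Request:
{"op": "creep_tool", "data": {
  "motion": [
    [0.01, 0, 0, 0, 0, 0, 0],
    [0.01, 0, 0, 0, 0, 0, 0],
    [0.01, 0, 0, 0.075, 0, 0, 0],
    [0.01, 0, 0, 0.175, 0, 0, 0],
    [0.01, 0, 0, 0.175, 0, 0, 0]
  ]
}}

```text
clock: 10.6
position: [0.4352, -0.092, 0.1075]
tool_rot: [-3.138, -0.003, 2.031]
force: [0.1, 0.2, 0.1]
grip_width: 0.0177
finger_force: 29.5
```

```bash
python3 to.py .436 -.0915 .061 2.032
```

Run:
```python
from h import *
cv2.imwrite("pics/w5.png",np.hstack([cv2.resize(eyes.grab_frame("wrist")[120:290,230:410],None,fx=2,fy=2),cv2.resize(eyes.grab_frame("scene")[170:285,300:422],(361,340))]))
```

```text
shift [-0.      0.0011  0.0465] rot [-0.003 -0.003 -0.001] pos [ 0.4352 -0.092   0.1075] 10.6 [ 0.5   0.49 -0.55  2.14  0.43  0.62  0.11]
```

View pics/w5.png

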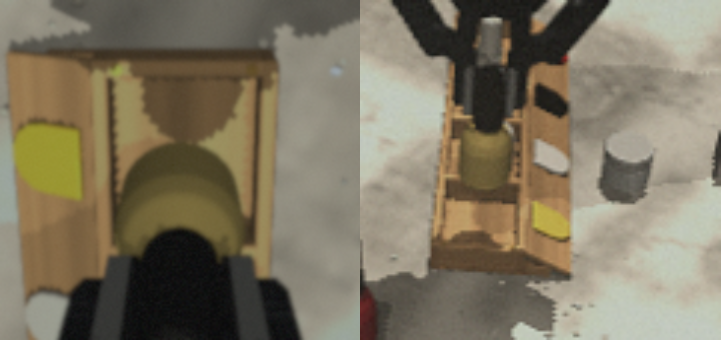

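The yellow bottle hangs upright, centred across its bay (crop columns 118–245 between walls at 112–255), and the other bottles and the jar have not moved. Lowering it now.

Request:
{"op": "creep_tool", "data": {
  "motion": [
    [0.01, 0, 0.0025, 0.05, 0, 0, 0],
    [0.01, 0, 0.0025, 0.09, 0, 0, 0],
    [0.01, 0, 0.0025, 0.1075, 0, 0, 0],
    [0.01, 0, 0.0025, 0.1175, 0, 0, 0],
    [0.01, 0, 0.0025, 0.1175, 0, 0, 0]
  ]
}}

```text
clock: 11.32
position: [0.4373, -0.0912, 0.0624]
tool_rot: [3.142, 0.0, 2.032]
force: [-0.9, -0.0, 0.6]
grip_width: 0.0181
finger_force: 29.5
```

Request:
{"op": "creep_tool", "data": {
  "motion": [
    [0.01, 0, 0, 0, 0, 0, 0],
    [0.01, 0, 0, 0, 0, 0, 0]
  ]
}}

```text
clock: 11.58
position: [0.4374, -0.0913, 0.0626]
tool_rot: [3.141, 0.0, 2.032]
force: [1.2, 0.2, 0.8]
grip_width: 0.0178
finger_force: 29.5
```

In the tool's units: 0.002 m / 0.4 = 0.005.

Request:
{"op": "creep_tool", "data": {
  "motion": [
    [0.01, 0, 0, 0.005, 0, 0, 0],
    [0.01, 0, 0, 0.005, 0, 0, 0],
    [0.02, 0, 0, 0.005, 0, 0, 0],
    [0.05, 0, 0, 0.005, 0, 0, 0],
    [0.05, 0, 0, 0.005, 0, 0, 0]
  ]
}}

```text
clock: 12.2
position: [0.4373, -0.0912, 0.0603]
tool_rot: [3.142, -0.0, 2.032]
force: [0.9, 0.2, -0.9]
grip_width: 0.0503
finger_force: 0.0
```

Request:
{"op": "creep_tool", "data": {
  "motion": [
    [0.05, 0, 0, 0, 0, 0, 0],
    [0.05, 0, 0, -0.075, 0, 0, 0],
    [0.05, 0, 0, -0.175, 0, 0, 0],
    [0.05, 0, 0, -0.25, 0, 0, 0],
    [0.05, 0, 0, -0.25, 0, 0, 0]
  ]
}}

```text
clock: 12.82
position: [0.4381, -0.0916, 0.162]
tool_rot: [3.139, 0.002, 2.031]
force: [-0.0, 1.1, 0.1]
grip_width: 0.0498
finger_force: 0.0
```

```bash
python3 to.py .46 .0305 .16 2.032
```

```text
shift [0.0996 0.0738 0.0019] rot [ 0.002  0.002 -0.001] pos [ 0.4381 -0.0916  0.162 ] 12.825 [ 0.57  0.4  -0.62  2.1   0.34  0.74  0.19]
```

In the tool's units: 0.1 m / 0.4 = 0.25, 0.074 m / 0.4 = 0.185.

Request:
{"op": "creep_tool", "data": {
  "motion": [
    [0.06, 0.125, 0.0925, 0, 0, 0, 0],
    [0.06, 0.25, 0.185, 0, 0, 0, 0],
    [0.06, 0.25, 0.185, 0, 0, 0, 0],
    [0.06, 0.25, 0.185, 0.125, 0, 0, 0],
    [0.06, 0.25, 0.185, 0.175, 0, 0, 0]
  ]
}}

```text
clock: 13.45
position: [0.4576, 0.0307, 0.0877]
tool_rot: [-3.139, -0.001, 2.032]
force: [0.5, 0.9, 1.5]
grip_width: 0.0603
finger_force: 0.0
```

Request:
{"op": "creep_tool", "data": {
  "motion": [
    [0.06, 0, 0, 0.05, 0, 0, 0],
    [0.06, 0, 0, 0.09, 0, 0, 0],
    [0.06, 0, 0, 0.09, 0, 0, 0],
    [0.06, 0, 0, 0.09, 0, 0, 0]
  ]
}}

```text
clock: 13.95
position: [0.4592, 0.0312, 0.0547]
tool_rot: [3.141, 0.0, 2.032]
force: [-0.5, -0.0, 0.6]
grip_width: 0.0601
finger_force: 0.0
```

```bash
python3 to.py .46 .0305 .054 2.032
```

```text
shift [-0.001   0.0004  0.0007] rot [ 0.  0. -0.] pos [0.4592 0.0312 0.0547] 13.95 [ 0.18  0.6  -0.49  2.14  0.56  0.53 -0.27]
```

Request:
{"op": "creep_tool", "data": {
  "motion": [
    [0.01, 0, 0, 0, 0, 0, 0],
    [0.01, 0, 0, 0, 0, 0, 0],
    [0.01, 0, 0, 0, 0, 0, 0],
    [0.01, 0, 0, 0, 0, 0, 0],
    [0.01, 0, 0, 0, 0, 0, 0]
  ],
  "grip_force": 30
}}

```text
clock: 14.58
position: [0.4594, 0.0313, 0.0547]
tool_rot: [3.141, 0.0, 2.032]
force: [-0.7, -0.2, 7.3]
grip_width: 0.0177
finger_force: 29.2
```

Request:
{"op": "creep_tool", "data": {
  "motion": [
    [0.01, 0, 0, -0.075, 0, 0, 0],
    [0.01, 0, 0, -0.175, 0, 0, 0],
    [0.01, 0, 0, -0.3, 0, 0, 0],
    [0.01, 0, 0, -0.3, 0, 0, 0],
    [0.01, 0, 0, -0.3, 0, 0, 0]
  ]
}}

```text
clock: 15.2
position: [0.4588, 0.0309, 0.1741]
tool_rot: [-3.141, 0.0, 2.031]
force: [-0.7, -0.5, -0.8]
grip_width: 0.0179
finger_force: 29.5
```

```bash
python3 to.py .524 -.2685 .174 2.032
```

```text
shift [-2.972e-01 -7.470e-02  2.000e-04] rot [-0.     0.    -0.001] pos [0.4588 0.0309 0.1741] 15.2 [ 0.33  0.41 -0.66  2.05  0.35  0.79 -0.08]
```

In the tool's units: -0.24 m / 0.4 = -0.6, -0.19 m / 0.4 = -0.475.

Request:
{"op": "creep_tool", "data": {
  "motion": [
    [0.01, -0.1, -0.025, 0, 0, 0, 0],
    [0.01, -0.225, -0.055, 0, 0, 0, 0],
    [0.01, -0.35, -0.0875, 0, 0, 0, 0],
    [0.01, -0.475, -0.12, 0, 0, 0, 0],
    [0.01, -0.6, -0.15, 0, 0, 0, 0]
  ]
}}

```text
clock: 15.82
position: [0.5116, -0.2119, 0.1729]
tool_rot: [-3.14, -0.002, 2.032]
force: [1.6, 0.7, 0.1]
grip_width: 0.0179
finger_force: 29.5
```

Request:
{"op": "creep_tool", "data": {
  "motion": [
    [0.01, -0.0875, -0.0225, 0, 0, 0, 0],
    [0.01, -0.1425, -0.0375, 0, 0, 0, 0],
    [0.01, -0.1425, -0.0375, 0, 0, 0, 0],
    [0.01, -0.1425, -0.0375, 0.075, 0, 0, 0],
    [0.01, -0.1425, -0.0375, 0.1625, 0, 0, 0]
  ]
}}

```text
clock: 16.45
position: [0.5242, -0.2665, 0.1087]
tool_rot: [3.141, 0.0, 2.033]
force: [-0.4, -0.9, -0.9]
grip_width: 0.018
finger_force: 29.5
```

Request:
{"op": "creep_tool", "data": {
  "motion": [
    [0.01, 0, 0, 0, 0, 0, 0],
    [0.01, 0, 0, 0, 0, 0, 0]
  ]
}}

```text
clock: 16.7
position: [0.5245, -0.2673, 0.1104]
tool_rot: [3.141, 0.0, 2.033]
force: [0.0, -0.2, 0.3]
grip_width: 0.0176
finger_force: 29.5
```

```bash
python3 to.py .524 -.2685 .06 2.032
```

```text
shift [-0.0008 -0.0011  0.0504] rot [0.001 0.    0.001] pos [ 0.5245 -0.2673  0.1104] 16.7 [ 0.73  0.66 -0.53  1.78  0.44  0.82  0.46]
```

In the tool's units: 0.049 m / 0.4 = 0.1225, 0.045 m / 0.4 = 0.1125.

Request:
{"op": "creep_tool", "data": {
  "motion": [
    [0.01, -0.0025, -0.0025, 0.05, 0, 0, 0],
    [0.01, -0.0025, -0.0025, 0.095, 0, 0, 0],
    [0.01, -0.0025, -0.0025, 0.1125, 0, 0, 0],
    [0.01, -0.0025, -0.0025, 0.1225, 0, 0, 0],
    [0.01, -0.0025, -0.0025, 0.1225, 0, 0, 0]
  ]
}}

```text
clock: 17.32
position: [0.5239, -0.2694, 0.0606]
tool_rot: [3.141, 0.0, 2.032]
force: [0.2, 0.6, -1.1]
grip_width: 0.018
finger_force: 29.8
```

Request:
{"op": "creep_tool", "data": {
  "motion": [
    [0.01, 0, 0, 0, 0, 0, 0],
    [0.02, 0, 0, 0, 0, 0, 0],
    [0.05, 0, 0, 0, 0, 0, 0],
    [0.05, 0, 0, 0, 0, 0, 0],
    [0.05, 0, 0, 0, 0, 0, 0]
  ]
}}

```text
clock: 17.95
position: [0.5235, -0.2695, 0.0603]
tool_rot: [-3.142, -0.0, 2.032]
force: [-0.0, 0.9, -0.3]
grip_width: 0.0501
finger_force: 0.0
```

Request:
{"op": "creep_tool", "data": {
  "motion": [
    [0.05, 0, 0, -0.075, 0, 0, 0],
    [0.05, 0, 0, -0.2, 0, 0, 0],
    [0.05, 0, 0, -0.325, 0, 0, 0],
    [0.05, 0, 0, -0.35, 0, 0, 0],
    [0.05, 0, 0, -0.35, 0, 0, 0]
  ]
}}

```text
clock: 18.58
position: [0.5235, -0.2696, 0.2004]
tool_rot: [3.141, 0.001, 2.032]
force: [0.0, 0.1, -1.4]
grip_width: 0.05
finger_force: 0.0
```

Request:
{"op": "creep_tool", "data": {
  "motion": [
    [0.06, -0.125, 0, 0, 0, 0, 0],
    [0.06, -0.275, 0, 0, 0, 0, 0],
    [0.06, -0.375, 0, 0, 0, 0, 0],
    [0.06, -0.375, 0, 0, 0, 0, 0],
    [0.06, -0.375, 0, 0, 0, 0, 0]
  ]
}}

```text
clock: 19.2
position: [0.5898, -0.4027, 0.1986]
tool_rot: [-3.141, -0.002, 2.032]
force: [-1.1, 0.3, 0.2]
grip_width: 0.0602
finger_force: 0.0
```

Run:
```python
from h import *
T=eyes.grab_frame("top");S=eyes.grab_frame("scene")
cv2.imwrite("pics/f.png",np.hstack([cv2.resize(T[140:270,270:420],(461,400),interpolation=2),cv2.resize(S[150:280,310:420],(338,400),interpolation=2)]))
```

```text
(no output)
```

View pics/f.png

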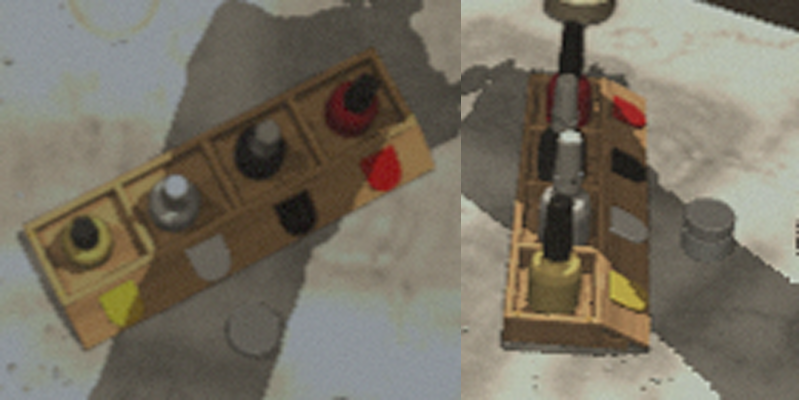

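Both views show yellow upright behind the yellow chip (top crop (87,240)) and red upright behind the red chip (355,105). The black and white bottles and the jar are where they were, and the gripper is clear.

Request:
{"op": "creep_tool", "data": {
  "motion": [
    [0.06, 0, 0, 0, 0, 0, 0],
    [0.06, 0, 0, 0, 0, 0, 0]
  ]
}}

```text
clock: 19.55
position: [0.5902, -0.4035, 0.2006]
tool_rot: [-3.142, 0.0, 2.032]
force: [0.5, -0.5, -0.5]
grip_width: 0.0602
finger_force: 0.0
```

```bash
python3 -c "from workcell import bot, eyes, ticket; print(ticket.job_done())"
```

```text
the job is handed in; nothing more can be done
None
```

The red and yellow bottles are swapped, each upright in the bay behind its own chip with the black and white bottles and the jar left in place, and the job was handed in at about 19.6 s.

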